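# Jog the lacquer turntable

## Robot

A 6-joint arm with a two-finger parallel gripper is mounted at the origin on the work surface. World frame = base frame: x ahead of the robot, y to its left, z up, the work surface at z = 0. Lengths are in m, angles in rad, forces in N, time in s.
With the tool pointing down it reaches from about 0.25 to 0.8 m from the base axis. Payload 8.5 kg.
Tool frame: the origin (TCP) lies at the very end of the fingers, on their centre line; the grasp point (between the pads) lies 19 mm behind it; z points along the fingers, y is the direction in which the jaws open and shut (so a half turn about z gives the same grasp; the last joint's range is limited). The gripper opens to 85 mm and grips with 20 to 120 N. Pads are 22 mm wide; open, the fingers measure 114 mm over their backs; the gripper's body (76 mm by 85 mm) begins 54 mm behind the grasp point. The pads swing forward as they close: fully open they stand 13 mm farther back than shut.
Start: joints at [-1.266, 0.238, -0.013, 1.319, 0, 1.571], TCP at [0.158, -0.501, 0.231] pointing down, gripper open.
Joint ranges: [-2.66, 2.66], [-1.03, 1.9], [-1.14, 1.46], [-1.82, 2.27], [-1.45, 1.34], [-3.14, 3.14]. Speed limits (rad/s): [2.22, 2.22, 2.79, 3.14, 3.14, 3.14].

## Interface

Orientations are given as [roll, pitch, yaw] about the fixed x, y, z axes, in that order (R = Rz(yaw) Ry(pitch) Rx(roll)).
In Python, from bench import r gives the robot as it stands. The module is installed in compiled form; this text tells all that it offers.
- The arm moves only by the tool arm_command, never from a script. Its argument "rows" is one flat list of numbers, 6 for each row, row after row: the shift along the tool's x, y, z in mm, then the turn, a rotation vector about the tool's x, y, z in degrees. A call has 1 to 10 rows; each row is the pose to reach, as a shift and turn from the pose commanded when the call began, along the tool's axes at that moment; what a row does not reach only later rows make up. A row lasts 1/10 s, in which the tool goes at most 50 mm and 8.59 degrees, less where a joint would pass 70% of its speed; a pose out of reach is approached as far as the arm can. A call with a gripper value outside its range is refused whole. "jaw" is the finger opening in mm, from 0 to 85.4, set as the call begins (left out, the last holds). The fingers move at their own pace and stop on an object; the grip force is fixed at half the most. Time passes only in rows, so rows that repeat a pose let the fingers close. It gives the time, the measured TCP pose, the force and the opening at its end, in the units of the state.
- r.get_obs(): the state, without advancing time (a new reading comes with each control period).
- r.grab_frame(name): name is "side" or "top"; returns a dict with "pixels" (384x512x3 uint8, blue, green, red), "range_z" (384x512 float32, m along the optical axis (not along the pixel's ray), 0 where there is no reading), "fx", "fy", "cx", "cy" (pixels), "position" and "orientation" of the camera in the world. Camera axes: x right, y up, looking along -z (the intrinsics and any distortion apply to the point x, -y, -z); pixel columns grow to the right and rows downward; lengths in m; the calibration is good to about 2 mm. A picture is of the moment at which its call begins.
- r.job_done(): hands the job in, once; it reports no verdict.
The state is a dict: "t": time; "joint_positions": joint angles; "dq": joint speeds; "joint_efforts": joint torques, N m; "eef_pos": TCP position; "eef_rot": TCP orientation; "force": force on the tool from outside, world axes, zero at the start; "moment": the same for the moment, N m; "gripper_width": opening from 0.0 (shut) to 1.0 (fully open).
Only numpy, scipy, OpenCV 4.12 (cv2) and the standard library are available. Lean on these libraries where they do the work, as an engineer would, in place of code of your own. Each camera call takes 0.05 s, during which the arm holds its last target. There are 200 camera calls.

## Task

Jog the motorised turntable that carries the red lacquered box: tilt the tall ball-topped lever most of the way over to the side on which the turntable stands, hold it there for at least a full second, then let go so that it springs back upright. Do not tilt it the other way, leave the short paddle lever alone, and do not disturb the lacquered box.

Things in the scene. Friction and masses are not known exactly. Their poses are not given: they have to be found in the camera images.
- jog_box: Grey control box, fixed, 100 x 90 x 50 mm (x, y, z), left or right of the turntable, turned up to 30 degrees. Origin: centre of its underside; z up, x away from the robot, y left at yaw 0. On it the tall jog lever: 10 mm steel rod with a black ball, 32 mm across. Lever pivot 50 mm, ball centre 135 mm above the origin (upright). It tilts only along the box's own y.
- jog_lever (a joint): Tilt of the ball-topped lever, rad: 0 upright, positive leaning to the jog box's +y (left), negative to its -y (right), stops at 0.5 either way. Spring-centred: 2.5 N sideways at the ball holds it at about 0.43; let go, it returns to 0 at once, hardly overshooting. At 0.4 the ball's centre has moved 33 mm sideways and 7 mm down.
- paddle_lever (a joint): Tilt in rad of the other, short lever, which works the lamp: a flat black paddle 28 mm wide, 8 mm thick, its top 104 mm above the desk, on a like grey box at the other side of the turntable. 0 upright, spring-centred, stops at 0.5 either way.
- lacquer_box: Dark red lacquered box with gold dots, 78 x 103 x 51 mm high, loose, about 0.3 kg. It lies within 10 mm of the middle of the black round turntable (220 mm diameter, 36 mm high, fixed) on a square foam pad, its underside 50 mm above the desk. Origin: centre of its underside; z up.
Things that resemble listed ones, but are neither listed nor needed, are in the scene too. What is meant by the lacquer_box is not green, pink or turquoise, and is the smaller of those in its own colour.

How it is judged:
On the way, in this order (a step that is already met when the one before it is completed fails the run):
1. the ball-topped lever is tilted at least 0.28 rad towards the turntable and held so for 0.8 s (((y of lacquer_box in the frame of jog_box above 0 m and value of joint jog_lever above 0.28 rad) or (y of lacquer_box in the frame of jog_box below 0 m and value of joint jog_lever below -0.28 rad))), for 0.8 s.
2. the ball-topped lever has sprung back to within 0.1 rad of upright (value of joint jog_lever between -0.1 and 0.1 rad), for 0.2 s.
At the end, for the whole second after the job is handed in: the ball-topped lever is upright again within 0.1 rad and at rest, the paddle lever is upright within 0.1 rad, and the lacquered box is within 10 mm of where it started (all of step 2 and velocity of joint jog_lever between -0.1 and 0.1 rad/s and value of joint paddle_lever between -0.1 and 0.1 rad and distance of lacquer_box from where it was at the start of the episode below 0.01 m); the robot touches nothing.
It fails at once if the ball-topped lever is tilted more than 0.2 rad away from the turntable ((y of lacquer_box in the frame of jog_box above 0 m and value of joint jog_lever below -0.2 rad) or (y of lacquer_box in the frame of jog_box below 0 m and value of joint jog_lever above 0.2 rad)).
It fails at once if the paddle lever is tilted more than 0.15 rad (value of joint paddle_lever above 0.15 rad or value of joint paddle_lever below -0.15 rad).
It fails at once if the lacquered box is moved more than 10 mm (distance of lacquer_box from where it was at the start of the episode above 0.01 m).
It also fails if it takes over 37 s, if anything falls off the work surface, if the arm or the gripper's body presses on something with over 40 N, if the wrist force passes 120 N, or if a joint passes its speed limit or range.

## Working session

There is one attempt and no reset: what is moved stays moved. The work goes in short steps, Python scripts to look and compute and a tool call to move; the robot and the scene stay as the last step left them, time stands still between calls to the robot, and variables do not carry over. Pictures are saved under pics/ and viewed, about 8 in all and at most 12, crops included, and the job is handed in when it is done.

Besides the shell and the picture viewer there is one more tool, called by a JSON object that holds its "name" and its "arguments", one argument or row to a line. arm_command: Moves the arm, as the interface text tells. Its arguments: {"type":"object","properties":{"rows":{"type":"array","items":{"type":"number"}},"jaw":{"type":"number"}},"required":["rows"]}

```bash
mkdir -p pics
cat > h.py <<'E'
import numpy as np, cv2, pickle
from scipy.spatial.transform import Rotation as R
def cloud(f):
    z=f["range_z"]; v,u=np.mgrid[:z.shape[0],:z.shape[1]]
    p=np.stack([(u-f["cx"])/f["fx"]*z,-(v-f["cy"])/f["fy"]*z,-z],-1)
    o=np.array(f["orientation"])
    M=o if o.shape==(3,3) else (R.from_quat(o) if o.size==4 else R.from_euler("xyz",o)).as_matrix()
    return p@M.T+np.array(f["position"])
E
python3 - <<'E'
from h import *
from bench import r
o=r.get_obs();print(o)
for n in("top","side"):
    f=r.grab_frame(n);pickle.dump(f,open(n+".pkl","wb"))
    print(n,{k:f[k] for k in f if k not in("pixels","range_z")})
    cv2.imwrite(f"pics/{n}1.png",f["pixels"])
    P=cloud(f);print(P[::64,::64].round(2).reshape(-1,3)[:48].tolist() if n=="top" else "")
E
```

```text
{'t': 0.0, 'joint_positions': array([-1.26598335e+00,  2.38777710e-01, -1.42516120e-02,  1.31918828e+00,
       -3.22783291e-05,  1.57084226e+00]), 'dq': array([ 0.00202279, -0.00126648, -0.00205152,  0.00141403, -0.0016562 ,
        0.00110923]), 'joint_efforts': array([ 7.09088326e-04, -5.38777220e+01,  3.46441841e+01,  1.83715322e-02,
       -6.14391593e-05, -1.29721274e-07]), 'eef_pos': array([ 0.15742793, -0.50041151,  0.23068026]), 'eef_rot': array([-3.14017138e+00,  3.23435796e-05,  3.04767090e-01]), 'force': array([-0.07742231,  0.13525158, -0.53453834]), 'moment': array([ 0.00198027, -0.00291036,  0.01225733]), 'gripper_width': 0.9980165540049155}
top {'fx': 400.86119456282256, 'fy': 400.86119456282256, 'cx': 256.71375444907557, 'cy': 189.12099476550347, 'position': array([ 0.39728472, -0.02960042,  1.19533433]), 'orientation': array([ 0.07114172, -0.02672007, -1.55608006])}
[[1.45, 1.2, -0.74], [1.46, 0.89, -0.75], [1.47, 0.58, -0.75], [1.48, 0.26, -0.75], [1.49, -0.06, -0.75], [1.5, -0.38, -0.74], [1.51, -0.71, -0.75], [1.53, -1.05, -0.76], [0.85, 0.72, -0.0], [0.85, 0.52,
[... 295 characters left out ...]
 0.69, -0.0], [0.47, 0.51, -0.0], [0.47, 0.31, 0.05], [0.47, 0.13, 0.0], [0.47, -0.06, 0.0], [0.47, -0.24, 0.05], [0.48, -0.44, 0.0], [0.48, -0.64, -0.0], [0.28, 0.68, 0.0], [0.28, 0.5, -0.0], [0.28, 0.31, -0.0], [0.28, 0.13, 0.0], [0.28, -0.06, -0.0], [0.29, -0.24, 0.07], [0.29, -0.44, 0.0], [0.29, -0.64, -0.0], [0.09, 0.67, -0.0], [0.09, 0.49, -0.0], [0.1, 0.31, 0.0], [0.17, 0.09, 0.29], [0.21, -0.05, 0.46], [0.1, -0.25, -0.0], [0.1, -0.44, 0.0], [0.1, -0.63, -0.0]]
side {'fx': 441.2086846189436, 'fy': 441.2086846189436, 'cx': 254.13592683953954, 'cy': 196.24409204018832, 'position': array([0.0976723 , 0.60905861, 0.87410037]), 'orientation': array([ 0.75643244, -0.01514377, -2.60711368])}
```

View pics/top1.png

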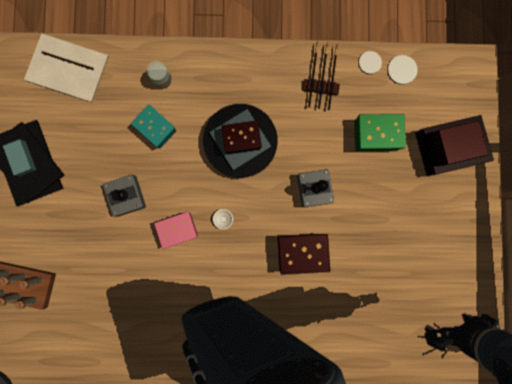

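View pics/side1.png

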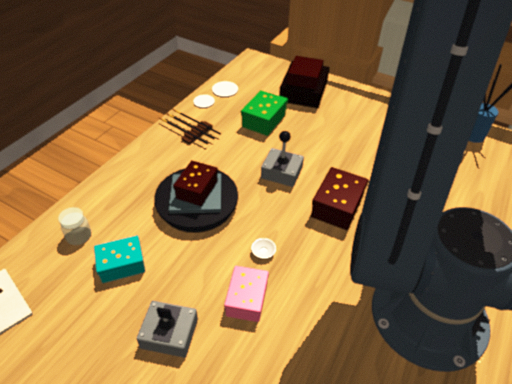

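The top view shows the turntable with the lacquered box at about (241,139). The ball lever box is to its right at (316,188), and the paddle box is at (123,195). In the side view the ball is at (285,136).

Run:
```python
from h import *
T=pickle.load(open("top.pkl","rb"));S=pickle.load(open("side.pkl","rb"))
P=cloud(T)
def reg(P,u0,u1,v0,v1,z0,z1):
    q=P[v0:v1,u0:u1].reshape(-1,3);return q[(q[:,2]>z0)&(q[:,2]<z1)]
q=reg(P,290,342,160,215,.04,.06);print("boxtop",len(q),q.mean(0))
rc=cv2.minAreaRect((q[:,:2]*1000).astype(np.float32));print(rc)
b=reg(P,290,342,160,215,.1,.2);print("ball top",len(b),b.mean(0),b.max(0),b.min(0))
b=reg(cloud(S),270,300,125,150,.115,.2);print("ball side",len(b),b.mean(0),b.max(0),b.min(0))
A=np.c_[2*b,np.ones(len(b))];s=np.linalg.lstsq(A,(b**2).sum(1),rcond=None)[0];print("sphere",s[:3],np.sqrt(s[3]+s[:3]@s[:3]))
l=reg(P,215,270,115,165,.09,.115);print("lacq",l.mean(0),cv2.minAreaRect((l[:,:2]*1000).astype(np.float32)))
g=reg(P,270,340,225,280,.03,.2);print("big red",g.max(0),g.min(0))
g=reg(P,190,290,95,185,.03,.04);print("tt",g.max(0),g.min(0))
g=reg(P,350,410,105,155,.03,.2);print("green",g.max(0),g.min(0))
```

```text
boxtop 933 [ 0.48437923 -0.22622147  0.04870599]
((485.94677734375, -229.3614501953125), (100.14268493652344, 90.15701293945312), 9.590066909790039)
ball top 115 [ 0.48507941 -0.22775397  0.14556388] [ 0.50008921 -0.21414757  0.15449699] [ 0.47072862 -0.2437932   0.13459095]
ball side 116 [ 0.48273523 -0.22051933  0.13979123] [ 0.50004146 -0.21099195  0.15161922] [ 0.46919582 -0.23665886  0.11562072]
sphere [ 0.48525796 -0.2262527   0.13492668] 0.01458271507058351
lacq [ 0.62041502 -0.01180691  0.10121023] ((621.5103759765625, -11.670455932617188), (78.6356201171875, 102.69583892822266), 9.259132385253906)
big red [ 0.35476517 -0.11996305  0.07629038] [ 0.2418362  -0.26483385  0.0516581 ]
tt [0.73189377 0.10000167 0.03999713] [ 0.51441328 -0.11694109  0.03013445]
green [ 0.70332315 -0.34750609  0.0737612 ] [ 0.59956119 -0.48520937  0.03013422]
```

The jog box is at (0.485, -0.228) with yaw 9.6°, and the ball is at z 0.135. The measured heights and sizes match the listing. The turntable is on the box's +y side, so I push the ball from its right. First I move 60 mm to the right of the ball with the jaws shut.

{"name": "arm_command", "arguments": {
  "rows": [20,-5,0,0,0,0,60,-16,0,0,0,1,105,-28,0,0,0,2,150,-40,0,0,0,3,195,-52,0,0,0,4,240,-64,0,0,0,5,285,-76,0,0,0,6,330,-88,0,0,0,7,370,-98,0,0,0,7.9,386,-102,0,0,0,7.9],
  "jaw": 0
}}

```text
t: 1.1
eef_pos: [0.4977, -0.2854, 0.2306]
eef_rot: [-3.141, 0.0, 0.169]
force: [0.1, -0.8, 0.3]
gripper_width: -0.003
```

{"name": "arm_command", "arguments": {
  "rows": [0,0,15,0,0,0,0,0,40,0,0,0,0,0,65,0,0,0,0,0,90,0,0,0,0,0,110,0,0,0,0,0,116,0,0,0,0,0,116,0,0,0,0,0,116,0,0,0]
}}

```text
t: 1.9
eef_pos: [0.4954, -0.288, 0.1162]
eef_rot: [3.141, -0.001, 0.167]
force: [0.5, -0.2, 0.2]
gripper_width: 0.001
```

```bash
cat > look.py <<'E'
import sys
from h import *
from bench import r
o=r.get_obs();print(o["t"],o["eef_pos"],o["eef_rot"],o["force"],o["gripper_width"])
c=[]
for n in("top","side"):
    f=r.grab_frame(n);pickle.dump(f,open(n+sys.argv[1]+".pkl","wb"))
    u,v=((256,80) if n=="top" else (200,80))
    c.append(cv2.resize(f["pixels"][v:v+150,u:u+130],None,fx=3,fy=3))
cv2.imwrite(f"pics/look{sys.argv[1]}.png",np.hstack(c))
E
python3 look.py 2
```

```text
1.9 [ 0.49540694 -0.28803135  0.11615302] [ 3.14107280e+00 -6.70048466e-04  1.66720306e-01] [ 0.47075085 -0.22407047  0.15404644] 0.0009144355699647864
```

View pics/look2.png

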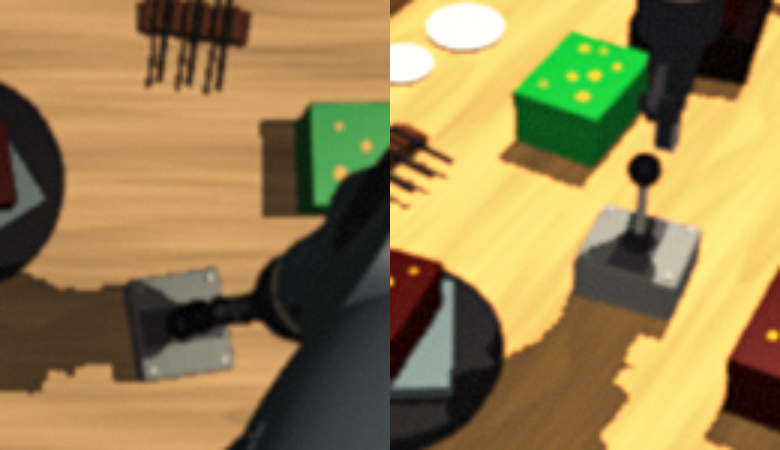

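The shut fingers hang beside the upright lever, on its far side from the turntable. In the crop the ball is at about (645,168) and the fingertip at (667,145). Now I push part of the way and look.

{"name": "arm_command", "arguments": {
  "rows": [0,-8,0,0,0,0,0,-18,0,0,0,0,0,-28,0,0,0,0,0,-36,0,0,0,0,0,-44,0,0,0,0,0,-50,0,0,0,0,0,-50,0,0,0,0,0,-50,0,0,0,0]
}}

```text
t: 2.8
eef_pos: [0.4869, -0.2383, 0.1154]
eef_rot: [3.141, -0.0, 0.167]
force: [-0.3, -0.6, 1.5]
gripper_width: 0.002
```

```bash
cat >> look.py <<'E'
def ball(f):
    q=cloud(f);m=(q[...,2]>.105)&(q[...,2]<.155)&(abs(q[...,0]-.482)<.022)&(q[...,1]>-.25)&(q[...,1]<-.16)&(f["pixels"].max(2)<90)
    return q[m]
q=ball(f);y=(q[:,:2]-[.485,-.2275])@[-.167,.986]
print(len(q),"along box y (mm):",np.percentile(y*1000,[0,2,10,50,90,98,100]).round(1),"z",q[:,2].max().round(3),"max")
E
python3 look.py 3
```

```text
2.8 [ 0.48693819 -0.23833239  0.11539047] [ 3.14132714e+00 -9.68861730e-05  1.67212172e-01] [-0.32829445 -0.61045213  1.52289109] 0.0024666160785042227
116 along box y (mm): [-4.8 -2.2  2.9 25.8 33.1 36.6 37. ] z 0.15 max
```

View pics/look3.png

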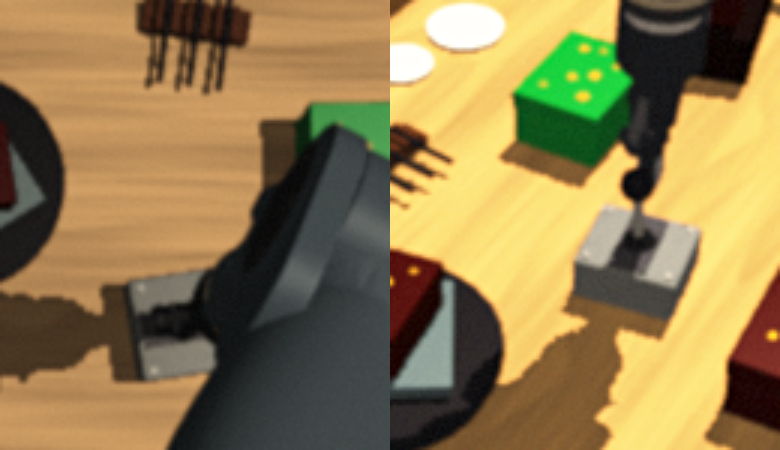

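The ball's front edge is 37 mm along the box's y, so its centre has moved about 21 mm, a tilt of about 0.25. I push 11 mm more for about 0.38 and hold.

{"name": "arm_command", "arguments": {
  "rows": [0,-6,0,0,0,0,0,-11,0,0,0,0,0,-11,0,0,0,0,0,-11,0,0,0,0]
}}

```text
t: 3.3
eef_pos: [0.4848, -0.2273, 0.1152]
eef_rot: [-3.142, 0.0, 0.167]
force: [-0.4, -3.2, -1.1]
gripper_width: -0.001
```

```bash
python3 look.py 4
```

```text
3.3 [ 0.48483059 -0.22733198  0.11516197] [-3.14151550e+00  4.69886902e-04  1.67209380e-01] [-0.39076995 -3.20548078 -1.05522912] -0.0011375066269216744
123 along box y (mm): [ 6.8  8.5 13.3 37.1 45.  47.  47.9] z 0.147 max
```

View pics/look4.png

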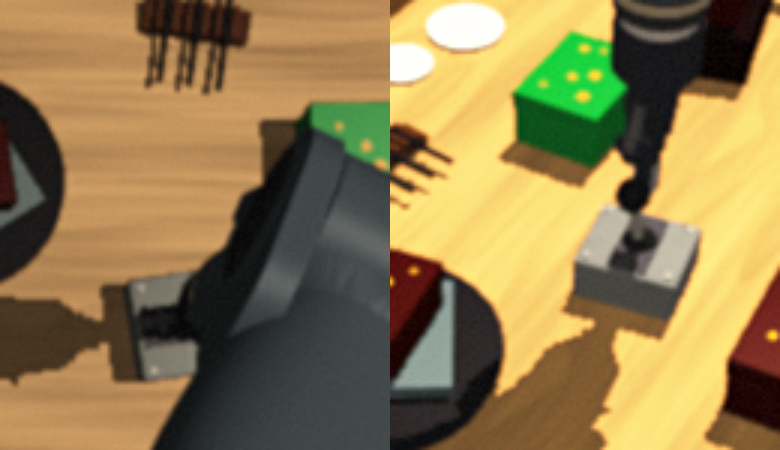

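The ball is now about 32 mm over, a tilt of about 0.38. Its top has dropped to 0.147 and the side force is about 3 N, so the readings agree. I hold for 1.5 s, then back off and rise.

{"name": "arm_command", "arguments": {
  "rows": [0,0,0,0,0,0,0,0,0,0,0,0,0,0,0,0,0,0,0,0,0,0,0,0,0,0,0,0,0,0,0,0,0,0,0,0,0,0,0,0,0,0,0,0,0,0,0,0,0,0,0,0,0,0,0,0,0,0,0,0]
}}

```text
t: 4.4
eef_pos: [0.485, -0.2275, 0.1153]
eef_rot: [-3.142, -0.0, 0.167]
force: [-0.9, -2.4, -0.8]
gripper_width: -0.0
```

{"name": "arm_command", "arguments": {
  "rows": [0,0,0,0,0,0,0,0,0,0,0,0,0,0,0,0,0,0,0,0,0,0,0,0,0,0,0,0,0,0]
}}

```text
t: 4.9
eef_pos: [0.485, -0.2274, 0.1153]
eef_rot: [-3.141, 0.0, 0.167]
force: [-0.5, -2.5, -0.8]
gripper_width: 0.002
```

{"name": "arm_command", "arguments": {
  "rows": [0,8,0,0,0,0,0,20,0,0,0,0,0,32,0,0,0,0,0,44,0,0,0,0,0,56,0,0,0,0,0,66,0,0,0,0,0,70,0,0,0,0,0,70,0,0,0,0,0,70,0,0,0,0]
}}

```text
t: 5.8
eef_pos: [0.4964, -0.2963, 0.1152]
eef_rot: [-3.141, 0.0, 0.167]
force: [0.0, 0.6, -0.8]
gripper_width: -0.004
```

{"name": "arm_command", "arguments": {
  "rows": [0,0,-20,0,0,0,0,0,-50,0,0,0,0,0,-80,0,0,0,0,0,-105,0,0,0,0,0,-115,0,0,0,0,0,-115,0,0,0,0,0,-115,0,0,0,0,0,-115,0,0,0]
}}

```text
t: 6.6
eef_pos: [0.496, -0.296, 0.2287]
eef_rot: [-3.14, 0.002, 0.167]
force: [-0.3, -0.2, 0.2]
gripper_width: -0.003
```

```bash
python3 look.py 5
python3 - <<'E'
from h import *
for n in("top","top5"):
    l=cloud(pickle.load(open(n+".pkl","rb")))[115:165,215:270].reshape(-1,3);l=l[(l[:,2]>.09)&(l[:,2]<.115)]
    print(n,l.mean(0))
E
```

```text
6.6 [ 0.49604743 -0.29602954  0.22872927] [-3.13990776e+00  1.86286371e-03  1.67079708e-01] [-0.30072369 -0.2192001   0.22616528] -0.0026254595679673174
83 along box y (mm): [-1.3 -0.3  2.5  8.8 16.1 18.  19.1] z 0.153 max
top [ 0.62041502 -0.01180691  0.10121023]
top5 [ 0.62042998 -0.0116983   0.10104632]
```

View pics/look5.png

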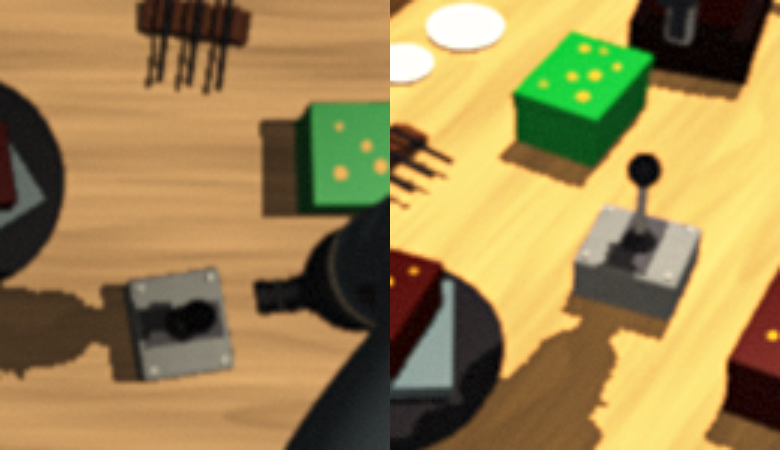

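The lever is upright again, with the ball at crop (645,170) as at the start. The gripper is clear and the lacquered box hasn't moved.

```bash
python3 -c "
from bench import r
print(r.job_done())"
```

```text
the job is handed in; nothing more can be done
None
```

I jogged the turntable and handed the job in; the hand-in gives no verdict. With shut fingers I pushed the ball-topped lever towards the turntable to about 0.38 rad and held it there for about 1.5 s. I then backed off and lifted clear.

- **Lever:** it is upright again, with the ball within about 3 mm of its starting position, or roughly 0.03 rad. It was never tilted away from the turntable.
- **Lacquered box:** its measured position changed by less than 0.2 mm.
- **Paddle lever:** I never went near it, but I did not measure it again at the end.
- **Robot:** it touches nothing, and the force reading is back to noise level. The side force during the hold was about 2.5 N, slightly more than I'd expect for 0.38 rad but within the sensor noise.

No check failed, and about 7 of the 37 s had passed at hand-in.

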